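# Ready the crush tester for the next specimen

### The arm

A 7-joint arm with a two-finger parallel gripper is mounted at the origin on the work surface; the furniture and walls round the work are solid. World frame = base frame: x ahead of the robot, y to its left, z up, the work surface at z = 0. Lengths are in m, angles in rad, forces in N, time in s.
With the tool pointing down it reaches from about 0.4 to 0.875 m from the base axis. Payload 19.3 kg.
Tool frame: the origin (TCP) lies at the very end of the fingers, on their centre line; the grasp point (between the pads) lies 19 mm behind it; z points along the fingers, y is the line along which they close (so a half turn about z gives the same grasp; the last joint's range is limited). The gripper opens to 85 mm and grips with 20 to 120 N. Pads are 22 mm wide; open, the fingers measure 114 mm over their backs; the gripper's body (76 mm by 85 mm) begins 54 mm behind the grasp point. The pads swing forward as they close: fully open they stand 13 mm farther back than shut.
Start: joints at [1.06, 0.521, -0.036, 1.599, 0.021, 1.021, -0.113], TCP at [0.267, -0.565, 0.231] pointing down, gripper open.
Joint ranges: [-2.91, 2.91], [-0.3, 2.13], [-1.5, 1.42], [0.17, 2.43], [-1.26, 4.41], [0.16, 1.93], [-2.52, 2.52]. Speed limits (rad/s): [1.89, 1.89, 2.39, 2.39, 3.01, 3.01, 3.01].

### API

Orientations are given as [roll, pitch, yaw] about the fixed x, y, z axes, in that order (R = Rz(yaw) Ry(pitch) Rx(roll)).
In Python, from bench import status, optics, env gives the robot as it stands.
- The arm moves only by the tool play_rows, never from a script. Its argument "targets" is a list of rows, each a list of 7 numbers: the opening, from 0 (shut) to 1 (fully open), then the shift along the tool's x, y, z in mm, then the turn, a rotation vector about the tool's x, y, z in rad. In form: [[claw, x, y, z, wx, wy, wz], ...]. A call has 1 to 5 rows; each row is the pose to reach, as a shift and turn from the pose commanded when the call began, along the tool's axes at that moment; what a row does not reach only later rows make up. A row lasts 1/10 s, in which the tool goes at most 50 mm and 8.59 degrees, less where a joint would pass 70% of its speed; a pose out of reach is approached as far as the arm can. A call with a gripper value outside its range is refused whole. The fingers move at their own pace and stop on an object; "newtons" is the grip in N (left out, the last holds). Time passes only in rows, so rows that repeat a pose let the fingers close. It gives the time, the measured TCP pose, the force, the opening and the grip force at its end, in the units of the state.
- status.get_obs(): the state, without advancing time (a new reading comes with each control period).
- optics.read_camera(name): name is "scene" or "top"; returns a dict with "image" (384x512x3 uint8, red, green, blue), "depth" (384x512 float32, m along the optical axis (not along the pixel's ray), 0 where there is no reading), "intrinsics" (3x3 intrinsics, pixels), "T" (4x4, takes a point from camera to world coordinates). Camera axes: x right, y up, looking along -z (the intrinsics and any distortion apply to the point x, -y, -z); pixel columns grow to the right and rows downward; lengths in m; the calibration is good to about 2 mm. A picture is of the moment at which its call begins.
- env.job_done(): hands the job in; it is judged then, once.
The state is a dict: "time_s": time; "joint_positions": joint angles; "qd": joint speeds; "effort": joint torques, N m; "position": TCP position; "tool_rot": TCP orientation; "wrist_force": force on the tool from outside, world axes, zero at the start; "ft_torque": the same for the moment, N m; "gripper_width": finger opening in m; "gripper_force": force on a finger pad.
Only numpy, scipy, OpenCV 4.12 (cv2) and the standard library are available. Lean on these libraries where they do the work, as an engineer would, in place of code of your own. Each camera call takes 0.05 s, during which the arm holds its last target. There are 200 camera calls.

### The job

Get the bench crush tester ready for the next specimen: sweep all the broken ceramic off its load plate into the card tray with the scraper block (keep your fingers off the shards), then wind the gauge's peak pointer fully back to its zero stop with the knob, since pressing on the plate drives it up. Finish with the scraper standing upright on the bench, off the tester and out of the tray; leave the tray, canister, vial and bottle where they stand.

Things in the scene. Friction and masses are not known exactly. Their poses are not given: they have to be found in the camera images.
- tester: the grey bench crush tester, fixed. Origin on the bench straight under the middle of its load plate; x points to its back (away from the robot at yaw 0), y left to its gauge, z up. Base casting: x -75..115 mm, y -50..225 mm, top at z 36 mm. Load plate: see plate_top. Behind it stand the lever's two cheeks (x 75..109, y -26..26, up to z 160 mm) and the raised hand lever
- lever_end (a point): rounded top end of the raised hand lever, an upright obstacle behind the load plate: it leans 14 deg to the back from its pivot (tester x 92, z 145 mm) up to here (x 154, z 395 mm), at most 28 mm wide. Its round upper anvil, 42 mm across, on the lever's front side at z 220..265 mm, comes forward to tester x 82 mm
- gauge_face (a point): middle of the gauge's glass, on the knob's axis; z points out of the face, x up along it. The round case is 109 mm across, its rim 2 mm above the glass; the face slopes 38 deg from the horizontal towards the robot. On its upper rim a clear splinter visor, 80 mm wide, 3 mm thick, stands square to the face, 56 mm from the knob's axis, reaching 60 mm out from the glass: come in along the knob's axis
- plate_top (a point): middle of the steel load plate's top, 82 mm above the bench, axes as the tester's. Plate 120 (x) by 150 (y) by 12 mm; lips 7 mm high along both x edges and the +y edge (inner faces at x +-56, y +71 mm); the -y edge (y -75) is open and overhangs the tray's near wall by about 12 mm. Sprung: sinks 1 mm per 10 N, at most 6 mm, turning the gauge's thin live hand, which carries the peak pointer up
- peak_knob (a joint): angle of the peak pointer and its knob, rad: 0 = against the zero stop (pointer to half past seven, on the first scale mark), grows clockwise as seen looking at the gauge face, up to 4.71; it stays where it is left (friction torque about 0.012 N m). To reset it is turned anticlockwise as seen from in front of the face. Hard stop at 0
- knob_grip (a point): point on the axis of the black ribbed knob in the middle of the gauge face, to grip it at; z points out of the face along the knob's axis (38 deg from vertical, towards the robot); x and y turn with the knob. The knob is round, 28 mm across, and reaches from 20 mm below this point to 7 mm above it; the glass is 24 mm below
- scraper: scraper block standing on its edge: light wooden head 100 mm long (x), 26 mm thick (y), z 18..48 mm, on a black rubber blade 102 mm long, 18 mm thick, z 0..20 mm; 0.12 kg. Origin under the middle of the blade, z up. It starts left or right of the tester, at any yaw, where the canister does not stand.
- tray: pale card tray on the bench under the plate's open edge, loose, 125 (x) by 165 (y) by 42 mm high, walls 2 mm, floor 2 mm; origin under its middle; its x axis lies along the tester's y. Past it on the right a fixed parts case holds its clear lid upright, an obstacle at about x 0.48..0.71, y -0.22..-0.27, up to z 0.22 m
- shard_1: piece of broken white ceramic on the load plate, about 20x13x10 mm; origin under its middle, lying as built
- shard_2: piece of broken white ceramic on the load plate, about 16x15x12 mm; origin under its middle, lying as built
- shard_3: piece of broken white ceramic on the load plate, about 24x12x9 mm; origin under its middle, lying as built
- shard_4: piece of broken white ceramic on the load plate, about 15x11x11 mm; origin under its middle, lying as built
- canister: white canister with a wide steel lid, 54 mm across, 92 mm high; bystander, origin under its middle
- vial: white snap-lid vial, 36 mm across, 46 mm high; bystander, origin under its middle
- bottle: open white plastic bottle, 80 mm across, 188 mm high; bystander, origin under its middle

How it is judged:
By the outcome, as a careful person would: the job done as asked, in the order asked, and still so for the second after the job is handed in, with the robot touching nothing.
It also fails if it takes over 72 s, if anything falls off the work surface, if the arm or the gripper's body presses on something with over 40 N, if the wrist force passes 120 N, or if a joint passes its speed limit or range.

## Working session

There is one attempt and no reset: what is moved stays moved. The work goes in short steps, Python scripts to look and compute and a tool call to move; the robot and the scene stay as the last step left them, time stands still between calls to the robot, and variables do not carry over. Pictures are saved under pics/ and viewed, at most 10 in all, crops included, and the job is handed in when it is done.

Besides the shell and the picture viewer there is one more tool, called in YAML: its name, and indented under it one key for each argument. play_rows: Moves the arm, as the interface text tells. Its arguments: {"type":"object","properties":{"targets":{"type":"array","items":{"type":"array","items":{"type":"number"}}},"newtons":{"type":"number"}},"required":["targets"]}

```bash
ls; mkdir -p pics
python3 - <<'E'
from bench import status, optics
import cv2,numpy as np
for n in ("scene","top"):
    c=optics.read_camera(n); np.savez(f"{n}0.npz",**c)
    cv2.imwrite(f"pics/{n}0.png",cv2.resize(c["image"][:,:,::-1],(800,600),interpolation=cv2.INTER_CUBIC))
    print(n,c["intrinsics"].round(1).tolist(),c["T"].round(3).tolist())
print(status.get_obs())
E
```

```text
pics
scene [[398.6, 0.0, 261.7], [0.0, 398.6, 191.9], [0.0, 0.0, 1.0]] [[-0.617, 0.477, -0.626, -0.328], [-0.787, -0.392, 0.477, 0.751], [-0.018, 0.787, 0.617, 1.095], [0.0, 0.0, 0.0, 1.0]]
top [[407.2, 0.0, 250.8], [0.0, 407.2, 186.9], [0.0, 0.0, 1.0]] [[-0.019, 0.988, -0.155, 0.366], [-1.0, -0.019, 0.0, 0.05], [-0.003, 0.155, 0.988, 1.589], [0.0, 0.0, 0.0, 1.0]]
{'time_s': 0.1, 'joint_positions': array([ 1.05981695,  0.52194742, -0.03631925,  1.5999288 ,  0.02119552,
        1.02109776, -0.11277035]), 'qd': array([ 0.00038407,  0.00056176, -0.00028897,  0.00121638, -0.00076644,
       -0.00070076,  0.00052821]), 'effort': array([ 5.99133462e-03, -9.28477979e+01,  1.98559619e+00, -3.70525432e+01,
        1.82887015e-02,  5.48358425e-03,  1.61564611e-05]), 'position': array([ 0.26649571, -0.56501468,  0.23079568]), 'tool_rot': array([-3.14059853e+00,  6.92737644e-05,  4.40788251e-01]), 'wrist_force': array([ 0.06214593, -0.27131353, -0.30282868]), 'ft_torque': array([-0.03914727, -0.01198131,  0.00334888]), 'gripper_force': 0.0, 'gripper_width': 0.08548444381779957}
```

View pics/scene0.png

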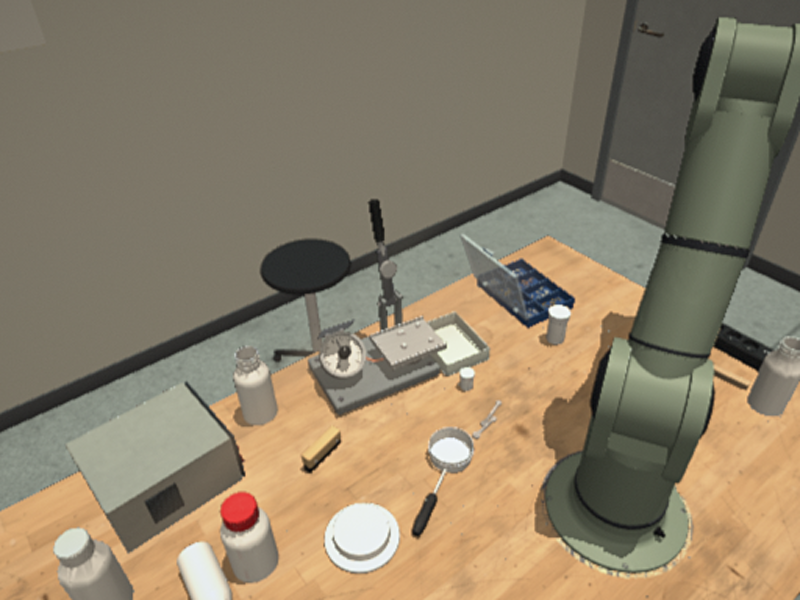

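View pics/top0.png

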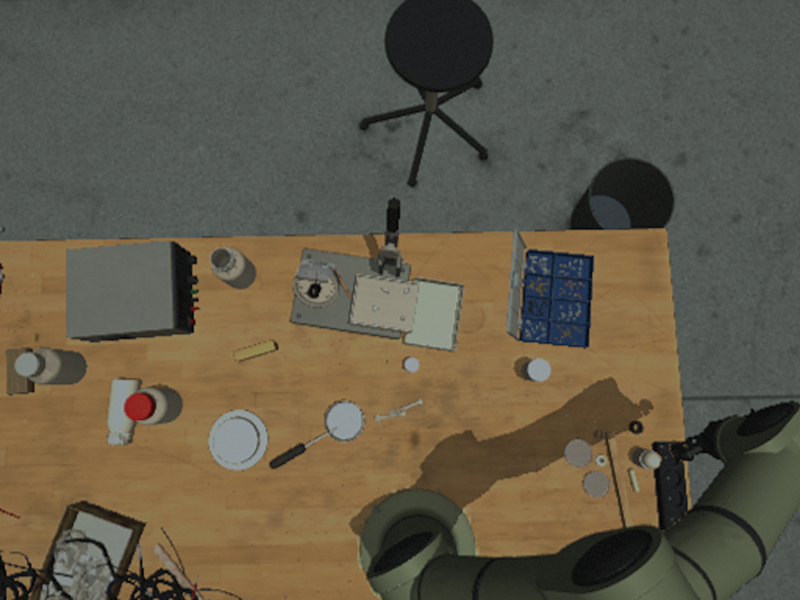

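The scene view shows the tester at about (375,360), with four shards on the plate around (410,335) and the tray at (455,345). The top view has the scraper at (255,351), the knob at (315,291) and the plate at (385,302). Next I'll measure from the depth images.

```bash
cat > h.py <<'E'
import numpy as np,cv2
def cloud(c):
    d=c["depth"];K=c["intrinsics"];v,u=np.mgrid[:d.shape[0],:d.shape[1]]
    P=np.stack([(u-K[0,2])/K[0,0]*d,-(v-K[1,2])/K[1,1]*d,-d],-1)
    return P@c["T"][:3,:3].T+c["T"][:3,3]
def ray(c,u,v,z):
    K=c["intrinsics"];r=c["T"][:3,:3]@np.array([(u-K[0,2])/K[0,0],-(v-K[1,2])/K[1,1],-1]);o=c["T"][:3,3]
    return o+r*(z-o[2])/r[2]
def rect(P,m):
    q=(P[m][:,:2]*1000).astype(np.float32);return cv2.minAreaRect(q),len(q)
E
python3 - <<'E'
from h import *
np.set_printoptions(precision=4,suppress=True)
for n in ("top","scene"):
    c=np.load(n+"0.npz");P=cloud(c);im=c["image"].astype(int);x,y,z=P[...,0],P[...,1],P[...,2]
    ok=c["depth"]>0
    print(n)
    hsv=cv2.cvtColor(c["image"],cv2.COLOR_RGB2HSV)
    reg=ok&(x>.35)&(x<.6)&(y>.2)&(y<.5)&(z>.038)&(z<.056); print("scraper",rect(P,reg),z[reg].mean())
    tb=ok&(x>.4)&(x<.8)&(y>-.1)&(y<.36)&(z>.030)&(z<.041); print("base",rect(P,tb))
    pl=ok&(x>.4)&(x<.68)&(y>-.1)&(y<.25)&(z>.077)&(z<.086); print("plate",rect(P,pl),np.median(z[pl]))
    w=ok&(x>.4)&(x<.8)&(y>-.2)&(y<.05)&(z>.0)&(z<.012)&(hsv[...,1]<60); print("trayfloor",rect(P,w))
    t=ok&(x>.4)&(x<.8)&(y>-.2)&(y<.05)&(z>.02)&(z<.05); print("traywall",rect(P,t))
    k=ok&(x>.5)&(x<.75)&(y>.15)&(y<.4)&(im.max(-1)<60)&(z>.05); print("knob",k.sum(),P[k].mean(0),P[k].max(0),P[k].min(0))
    v,u=np.where(pl); 
    big=cv2.resize(c["image"][v.min()-22:v.max()+15,u.min()-45:u.max()+40,::-1],None,fx=5,fy=5,interpolation=cv2.INTER_CUBIC)
    print(u.min()-45,v.min()-22,big.shape); cv2.imwrite(f"pics/{n}_crop.png",big[:600,:800])
E
```

```text
top
scraper (((532.1177368164062, 323.1932373046875), (95.07748413085938, 260.859619140625), 20.597698211669922), 312) 0.04526373887490504
base (((575.3218383789062, 111.36956787109375), (444.77655029296875, 262.3333740234375), 83.05364227294922), 1333)
plate (((594.61083984375, 120.31198120117188), (251.91246032714844, 136.14341735839844), 80.26766204833984), 959) 0.08245066215864028
trayfloor (((595.46630859375, -55.46379852294922), (136.81092834472656, 368.7191467285156), 80.23078155517578), 910)
traywall (((550.7801513671875, -38.296607971191406), (268.0697021484375, 172.52188110351562), 0.3888329267501831), 290)
knob 64 [0.6081 0.2256 0.1245] [0.65   0.2456 0.1426] [0.5902 0.1783 0.0781]
153 151 (380, 770, 3)
scene
scraper (((531.5054321289062, 319.87548828125), (95.69738006591797, 271.0478820800781), 21.39325523376465), 323) 0.04466677304033887
base (((567.4573364257812, 115.92027282714844), (451.2552490234375, 273.2552490234375), 81.16556549072266), 1393)
plate (((604.51513671875, 119.22879791259766), (256.1244812011719, 163.79173278808594), 79.08406829833984), 820) 0.08259467921086805
trayfloor (((588.894775390625, -40.13209533691406), (167.7935028076172, 352.6977844238281), 86.51058197021484), 486)
traywall (((526.7184448242188, -30.693824768066406), (160.3907012939453, 239.85833740234375), 78.76555633544922), 485)
knob 23 [0.5938 0.2389 0.1278] [0.6033 0.2491 0.1399] [0.5848 0.2268 0.1126]
172 180 (370, 765, 3)
```

View pics/top_crop.png

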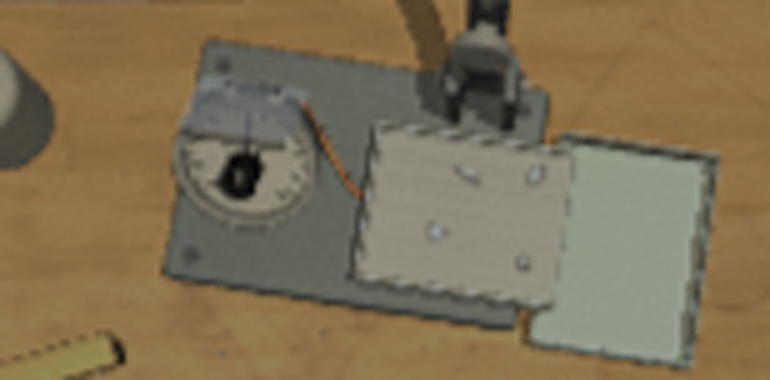

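```bash
cat >> h.py <<'E'
def comp(m):
    n,l,s,_=cv2.connectedComponentsWithStats(m.astype(np.uint8)); return l==1+s[1:,4].argmax()
E
python3 - <<'E'
from h import *
c=np.load("top0.npz");P=cloud(c);x,y,z=np.moveaxis(P,-1,0);ok=c["depth"]>0
hsv=cv2.cvtColor(c["image"],cv2.COLOR_RGB2HSV);S=hsv[...,1]
def pr(n,m,zz=None):
    m=comp(m)
    if zz: 
        v,u=np.where(m); q=np.array([ray(c,a,b,zz)[:2]*1000 for a,b in zip(u,v)],np.float32); r=cv2.minAreaRect(q)
    else: r=rect(P,m)[0]
    print(n,m.sum(),[np.round(a,1) for a in r],P[m].mean(0).round(4))
pr("scraper",ok&(x>.35)&(x<.52)&(y>.2)&(y<.45)&(z>.035)&(z<.056),.048)
pr("plate",ok&(x>.45)&(x<.68)&(y>-.05)&(y<.2)&(z>.075)&(z<.1),.085)
pr("base",ok&(x>.45)&(x<.72)&(y>-.05)&(y<.36)&(z>.032)&(z<.041))
pr("trayfloor",ok&(x>.4)&(x<.8)&(y>-.2)&(y<.08)&(z>-.01)&(z<.03)&(S<70),.002)
for n,cc in (("top",c),("scene",np.load("scene0.npz"))):
    Q=cloud(cc);im=cc["image"].max(-1)
    k=comp((im<70)&(abs(Q[...,0]-.6)<.05)&(abs(Q[...,1]-.235)<.04)&(Q[...,2]>.08))
    v,u=np.where(k);print("knob",n,k.sum(),u.mean(),v.mean(),ray(cc,u.mean(),v.mean(),.14),Q[k].mean(0),Q[k].max(0),Q[k].min(0))
E
```

```text
scraper 192 [array([473.3, 386.9]), array([ 27.4, 100.9]), np.float64(15.7)] [0.4734 0.3868 0.0481]
plate 1286 [array([578.2,  71.4]), array([150. , 121.4]), np.float64(80.4)] [0.578  0.0713 0.0838]
base 622 [array([576.7, 161. ]), array([271.9, 117.2]), np.float64(80.3)] [0.5546 0.1936 0.0365]
trayfloor 1233 [array([559.3, -47.6]), array([140.3, 169.3]), np.float64(80.3)] [ 0.557  -0.0572  0.0035]
knob top 60 200.81666666666666 185.26666666666668 [0.60274272 0.23016857 0.14      ] [0.60476202 0.23168533 0.12763116] [0.62848924 0.25283151 0.14262612] [0.5902386  0.22004869 0.08077868]
knob scene 36 219.91666666666666 225.63888888888889 [0.5832074  0.24505056 0.14      ] [0.59559164 0.23817226 0.12700504] [0.60677329 0.24914841 0.13994346] [0.5847929  0.22472927 0.10718813]
```

```bash
cat > mv.py <<'E'
import sys,numpy as np
from scipy.spatial.transform import Rotation as R
def steps(p,r,wps,rowmm=48,rowdeg=8.2):
    """wps: (xyz m, Rotation, rows per call optional). prints per-call tool-frame deltas"""
    for q,s in wps:
        d=np.array(q)-p; rv=(r.inv()*s).as_rotvec()
        n=int(np.ceil(max(np.linalg.norm(d)*1000/(5*rowmm),np.degrees(np.linalg.norm(rv))/(5*rowdeg),1e-6)))
        for k in range(n):
            print([round(float(v),1) for v in r.inv().apply(d/n*1000)]+[round(float(v),4) for v in rv/n],end=' ')
            r=r*R.from_rotvec(rv/n)
        print('->',np.round(q,3)); p=np.array(q); r=s
def down(yawdeg): return R.from_euler('xyz',[180,0,yawdeg],degrees=True)
def now():
    from bench import status
    o=status.get_obs(); return np.array(o["position"]),R.from_euler('xyz',o["tool_rot"]),o
E
python3 - <<'E'
from mv import *
p,r,o=now()
steps(p,r,[((.44,-.2,.32),down(57)),((.45,.2,.30),down(90)),((.4734,.3868,.16),down(105.7)),((.4734,.3868,.019),down(105.7))])
E
```

```text
[156.3, -128.1, -44.5, -0.0005, -0.0001, -0.277] [185.4, -80.4, -44.6, -0.0005, -0.0001, -0.277] -> [ 0.44 -0.2   0.32]
[170.5, -104.7, 10.0, -0.0, 0.0, -0.288] [193.2, -52.0, 10.0, -0.0, 0.0, -0.288] -> [0.45 0.2  0.3 ]
[186.8, 23.4, 140.0, -0.0, 0.0, -0.274] -> [0.473 0.387 0.16 ]
[-0.0, -0.0, 141.0, 0.0, 0.0, 0.0] -> [0.473 0.387 0.019]
```

play_rows:
  targets:
    - [1, 156, -128, -45, 0, 0, -0.277]
    - [1, 156, -128, -45, 0, 0, -0.277]
    - [1, 156, -128, -45, 0, 0, -0.277]
    - [1, 156, -128, -45, 0, 0, -0.277]
    - [1, 156, -128, -45, 0, 0, -0.277]

```text
time_s: 0.6
position: [0.3561, -0.3784, 0.2776]
tool_rot: [3.14, -0.002, 0.724]
wrist_force: [-0.1, -1.2, -0.1]
gripper_width: 0.0855
gripper_force: 0.0
```

play_rows:
  targets:
    - [1, 185, -80, -45, 0, 0, -0.277]
    - [1, 185, -80, -45, 0, 0, -0.277]
    - [1, 185, -80, -45, 0, 0, -0.277]
    - [1, 185, -80, -45, 0, 0, -0.277]
    - [1, 185, -80, -45, 0, 0, -0.277]

```text
time_s: 1.1
position: [0.4423, -0.1961, 0.3225]
tool_rot: [3.14, -0.002, 1.001]
wrist_force: [-1.2, -1.3, -0.1]
gripper_width: 0.0854
gripper_force: 0.0
```

play_rows:
  targets:
    - [1, 170, -105, 10, 0, 0, -0.288]
    - [1, 170, -105, 10, 0, 0, -0.288]
    - [1, 170, -105, 10, 0, 0, -0.288]
    - [1, 170, -105, 10, 0, 0, -0.288]
    - [1, 170, -105, 10, 0, 0, -0.288]

```text
time_s: 1.6
position: [0.4441, 0.0042, 0.3112]
tool_rot: [-3.141, -0.001, 1.29]
wrist_force: [1.3, -1.4, -0.4]
gripper_width: 0.0854
gripper_force: 0.0
```

play_rows:
  targets:
    - [1, 193, -52, 10, 0, 0, -0.288]
    - [1, 193, -52, 10, 0, 0, -0.288]
    - [1, 193, -52, 10, 0, 0, -0.288]
    - [1, 193, -52, 10, 0, 0, -0.288]
    - [1, 193, -52, 10, 0, 0, -0.288]

```text
time_s: 2.1
position: [0.4483, 0.2043, 0.3009]
tool_rot: [-3.141, -0.003, 1.578]
wrist_force: [0.5, -1.7, -0.4]
gripper_width: 0.0854
gripper_force: 0.0
```

Run:
```python
from mv import *
p,r,o=now(); print(o["time_s"],p,np.degrees(r.as_euler('xyz')),o["joint_positions"].round(2))
steps(p,r,[((.4734,.3868,.16),down(105.7)),((.4734,.3868,.019),down(105.7))])
```

```text
2.1 [0.44834982 0.20427759 0.30088615] [-1.79939454e+02 -1.53792618e-01  9.04009676e+01] [ 0.    0.29 -0.68  1.83  0.2   1.09 -0.74]
[182.0, 26.5, 141.3, -0.0007, -0.0028, -0.267] -> [0.473 0.387 0.16 ]
[-0.0, -0.0, 141.0, 0.0, 0.0, 0.0] -> [0.473 0.387 0.019]
```

play_rows:
  targets:
    - [1, 182, 26, 141, 0, -0.003, -0.267]
    - [1, 182, 26, 141, 0, -0.003, -0.267]
    - [1, 182, 26, 141, 0, -0.003, -0.267]
    - [1, 182, 26, 141, 0, -0.003, -0.267]
    - [1, 182, 26, 141, 0, -0.003, -0.267]

```text
time_s: 2.6
position: [0.4749, 0.3821, 0.1573]
tool_rot: [-3.139, 0.003, 1.839]
wrist_force: [0.3, -0.1, 0.2]
gripper_width: 0.0853
gripper_force: 0.0
```

play_rows:
  targets:
    - [1, 0, 0, 60, 0, 0, 0]
    - [1, 0, 0, 60, 0, 0, 0]
    - [1, 0, 0, 60, 0, 0, 0]
    - [1, 0, 0, 60, 0, 0, 0]

```text
time_s: 3.0
position: [0.4763, 0.3802, 0.102]
tool_rot: [3.141, 0.003, 1.837]
wrist_force: [0.8, -0.5, 0.2]
gripper_width: 0.0853
gripper_force: 0.0
```

Run:
```python
from mv import *
from h import *
from bench import optics
p,r,o=now(); print(o["time_s"],p,np.degrees(r.as_euler('xyz')))
steps(p,r,[((.4734,.3868,.019),down(105.7))])
c=optics.read_camera("scene");np.savez("scene1.npz",**c)
cv2.imwrite("pics/scene1.png",cv2.resize(c["image"][150:350,110:330,::-1],None,fx=3,fy=3,interpolation=cv2.INTER_CUBIC)[:600,:800])
```

```text
3.0 [0.47628777 0.3801643  0.10200599] [1.79948394e+02 1.50515310e-01 1.05239119e+02]
[7.4, -1.1, 83.0, 0.0009, 0.0026, -0.008] -> [0.473 0.387 0.019]
```

View pics/scene1.png

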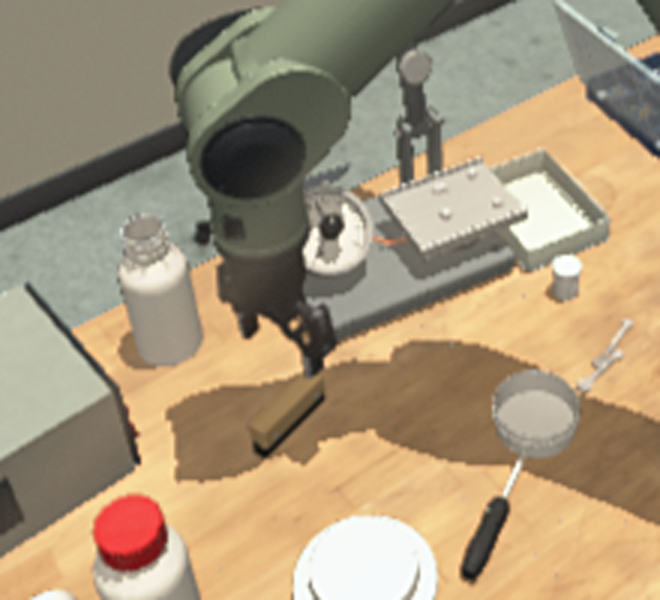

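The gripper (245–330, 330) is above the scraper (287,415), with its fingers either side of it. Next I go down and grip.

play_rows:
  targets:
    - [1, 7, -1, 40, 0, 0.003, -0.008]
    - [1, 7, -1, 65, 0, 0.003, -0.008]
    - [1, 7, -1, 83, 0, 0.003, -0.008]
    - [1, 7, -1, 83, 0, 0.003, -0.008]
    - [1, 7, -1, 83, 0, 0.003, -0.008]

```text
time_s: 3.55
position: [0.4733, 0.387, 0.0187]
tool_rot: [3.141, -0.001, 1.845]
wrist_force: [0.2, -0.3, 0.8]
gripper_width: 0.0855
gripper_force: 0.0
```

play_rows:
  newtons: 40
  targets:
    - [0, 0, 0, 0, 0, 0, 0]
    - [0, 0, 0, 0, 0, 0, 0]
    - [0, 0, 0, 0, 0, 0, 0]
    - [0, 0, 0, 0, 0, 0, 0]
    - [0, 0, 0, 0, 0, 0, 0]

```text
time_s: 4.05
position: [0.4729, 0.3868, 0.0178]
tool_rot: [3.141, -0.0, 1.846]
wrist_force: [-0.8, -2.5, 7.2]
gripper_width: 0.0254
gripper_force: 39.9
```

play_rows:
  targets:
    - [0, 0, 0, 0, 0, 0, 0]
    - [0, 0, 0, 0, 0, 0, 0]
    - [0, 0, 0, 0, 0, 0, 0]
    - [0, 0, 0, 0, 0, 0, 0]
    - [0, 0, 0, 0, 0, 0, 0]

```text
time_s: 4.55
position: [0.4728, 0.3868, 0.0178]
tool_rot: [3.141, -0.0, 1.846]
wrist_force: [-0.0, -1.0, 6.3]
gripper_width: 0.0255
gripper_force: 39.9
```

Run:
```python
from mv import *
p,r,o=now(); print(o["time_s"],p,np.degrees(r.as_euler('xyz')),o["gripper_width"],o["gripper_force"],o["wrist_force"])
c=np.array([.5783,.0714]);t=np.radians(-9.6);X=np.array([np.cos(t),np.sin(t)]);Y=np.array([-X[1],X[0]])
a=c+Y*.045
steps(p,r,[((p[0]-.01,p[1]-.01,.10),down(105.7)),((.45,.25,.25),down(135)),((a[0],a[1],.18),down(170.4)),((a[0],a[1],.125),down(170.4))])
```

```text
4.55 [0.47281242 0.38678613 0.01776167] [ 1.79991818e+02 -6.04499246e-03  1.05754832e+02] 0.025450907770496155 39.865747690200806 [-0.01676486 -0.97972017  6.33898821]
[-6.9, -12.3, -82.2, 0.0001, -0.0001, 0.001] -> [0.463 0.377 0.1  ]
[-118.6, -46.6, -150.0, 0.0, 0.0, -0.5114] -> [0.45 0.25 0.25]
[-190.9, 1.1, 70.0, 0.0, 0.0, -0.6178] -> [0.586 0.116 0.18 ]
[0.0, -0.0, 55.0, 0.0, 0.0, 0.0] -> [0.586 0.116 0.125]
```

play_rows:
  targets:
    - [0, -7, -12, -40, 0, 0, 0]
    - [0, -7, -12, -82, 0, 0, 0]
    - [0, -7, -12, -82, 0, 0, 0]

```text
time_s: 4.85
position: [0.4645, 0.3783, 0.1041]
tool_rot: [3.136, -0.003, 1.846]
wrist_force: [-0.2, 1.8, -1.9]
gripper_width: 0.0258
gripper_force: 40.2
```

play_rows:
  targets:
    - [0, -119, -47, -150, 0, 0, -0.511]
    - [0, -119, -47, -150, 0, 0, -0.511]
    - [0, -119, -47, -150, 0, 0, -0.511]
    - [0, -119, -47, -150, 0, 0, -0.511]
    - [0, -119, -47, -150, 0, 0, -0.511]

```text
time_s: 5.35
position: [0.452, 0.2461, 0.2526]
tool_rot: [3.139, 0.003, 2.354]
wrist_force: [0.9, 1.1, -2.4]
gripper_width: 0.0252
gripper_force: 40.4
```

play_rows:
  targets:
    - [0, -191, 1, 0, 0, 0, -0.618]
    - [0, -191, 1, 0, 0, 0, -0.618]
    - [0, -191, 1, 0, 0, 0, -0.618]
    - [0, -191, 1, 0, 0, 0, -0.618]
    - [0, -191, 1, 0, 0, 0, -0.618]

```text
time_s: 5.85
position: [0.5894, 0.1096, 0.247]
tool_rot: [-3.14, -0.002, 2.973]
wrist_force: [-0.5, 1.1, -2.9]
gripper_width: 0.0251
gripper_force: 40.2
```

play_rows:
  targets:
    - [0, 0, 0, 40, 0, 0, 0]
    - [0, 0, 0, 80, 0, 0, 0]
    - [0, 0, 0, 80, 0, 0, 0]
    - [0, 0, 0, 80, 0, 0, 0]

```text
time_s: 6.25
position: [0.5858, 0.1159, 0.1695]
tool_rot: [3.141, -0.002, 2.975]
wrist_force: [1.2, 0.4, -0.7]
gripper_width: 0.0253
gripper_force: 40.2
```

Run:
```python
from mv import *
from h import *
from bench import optics
p,r,o=now(); print(o["time_s"],p,np.degrees(r.as_euler('xyz')),o["gripper_width"],o["wrist_force"],o["joint_positions"].round(2))
c=np.array([.5783,.0714]);t=np.radians(-9.6);X=np.array([np.cos(t),np.sin(t)]);Y=np.array([-X[1],X[0]])
print("tester xy",(p[:2]-c)@X,(p[:2]-c)@Y)
a=c+Y*.045
steps(p,r,[((a[0],a[1],.120),down(170.4)),((a[0],a[1],.1008),down(170.4))])
c=optics.read_camera("scene");np.savez("scene2.npz",**c)
im=cv2.resize(c["image"][170:290,190:350,::-1],None,fx=5,fy=5,interpolation=cv2.INTER_CUBIC)
cv2.imwrite("pics/scene2.png",im[:600,:800])
```

```text
6.25 [0.58584865 0.11587887 0.16950995] [ 1.79987042e+02 -8.81079701e-02  1.70466667e+02] 0.025307761925185437 [ 1.16873529  0.38897863 -0.70052658] [ 0.3   0.7  -0.91  1.7   0.62  1.05  0.59]
tester xy 2.5257476484530535e-05 0.04511487138079115
[-0.1, -0.1, 49.5, 0.0002, -0.0015, 0.0012] -> [0.586 0.116 0.12 ]
[0.0, -0.0, 19.2, 0.0, 0.0, 0.0] -> [0.586 0.116 0.101]
```

View pics/scene2.png

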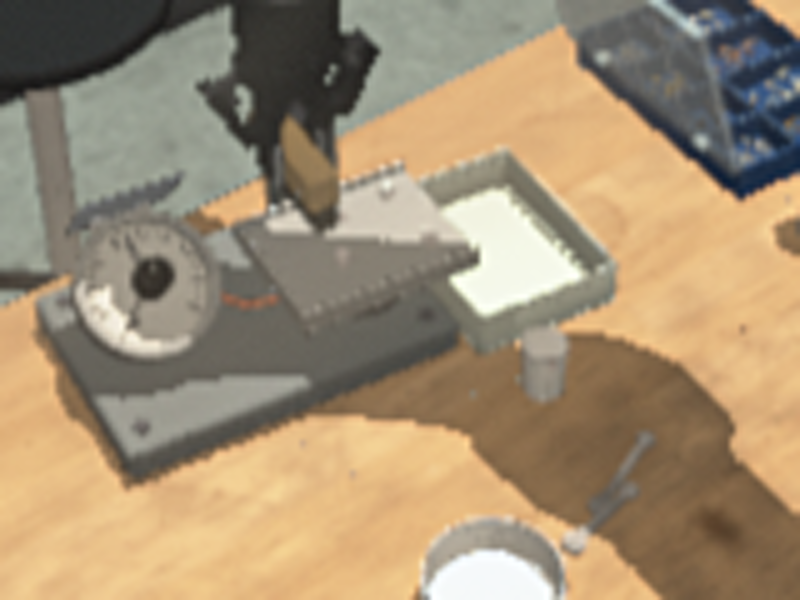

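The scraper is held upright over the left part of the plate, at (310,180). I'll shift it 8 mm towards the gauge side and lower it. Shards show at (388,188), (430,238) and (343,255).

play_rows:
  targets:
    - [0, 0, 8, 20, 0, -0.001, 0.001]
    - [0, 0, 8, 45, 0, -0.001, 0.001]
    - [0, 0, 8, 58, 0, -0.001, 0.001]
    - [0, 0, 8, 65, 0, -0.001, 0.001]
    - [0, 0, 8, 68, 0, -0.001, 0.001]

```text
time_s: 6.8
position: [0.5877, 0.1231, 0.1018]
tool_rot: [3.141, 0.001, 2.974]
wrist_force: [0.2, -0.8, -1.8]
gripper_width: 0.0256
gripper_force: 40.3
```

play_rows:
  targets:
    - [0, 0, 0, 0.5, 0, 0, 0]
    - [0, 0, 0, 1, 0, 0, 0]
    - [0, 0, 0, 1, 0, 0, 0]

```text
time_s: 7.1
position: [0.5876, 0.123, 0.1008]
tool_rot: [3.141, 0.001, 2.974]
wrist_force: [-0.1, -0.5, -0.8]
gripper_width: 0.0252
gripper_force: 40.3
```

play_rows:
  targets:
    - [0, 0, 0, 0.7, 0, 0, 0]
    - [0, 0, -5, 0.7, 0, 0, 0]
    - [0, 0, -12, 0.7, 0, 0, 0]
    - [0, 0, -19, 0.7, 0, 0, 0]
    - [0, 0, -26, 0.7, 0, 0, 0]

```text
time_s: 7.6
position: [0.5829, 0.0966, 0.0996]
tool_rot: [-3.142, 0.001, 2.973]
wrist_force: [-0.5, 1.1, 0.4]
gripper_width: 0.0259
gripper_force: 40.5
```

play_rows:
  targets:
    - [0, 0, -7, 0, 0, 0, 0]
    - [0, 0, -14, 0, 0, 0, 0]
    - [0, 0, -21, 0, 0, 0, 0]
    - [0, 0, -28, 0, 0, 0, 0]
    - [0, 0, -35, 0, 0, 0, 0]

```text
time_s: 8.1
position: [0.577, 0.0623, 0.0996]
tool_rot: [-3.142, 0.001, 2.974]
wrist_force: [-1.2, 1.0, 0.3]
gripper_width: 0.0257
gripper_force: 40.6
```

Run:
```python
from mv import *
from h import *
from bench import optics
p,r,o=now(); print(o["time_s"],p,np.degrees(r.as_euler('xyz')),o["wrist_force"])
c=np.array([.5783,.0714]);t=np.radians(-9.6);X=np.array([np.cos(t),np.sin(t)]);Y=np.array([-X[1],X[0]])
print("tester xy",(p[:2]-c)@X,(p[:2]-c)@Y)
c=optics.read_camera("scene")
im=cv2.resize(c["image"][190:270,230:330,::-1],None,fx=7,fy=7,interpolation=cv2.INTER_CUBIC)
cv2.imwrite("pics/scene3.png",im[:600,:800])
```

```text
8.1 [0.57700562 0.06230308 0.09960896] [-1.79997492e+02  3.97192482e-02  1.70384503e+02] [-1.20771816  1.02808146  0.25063007]
tester xy 0.00024083210588646893 -0.009185386890504528
```

View pics/scene3.png

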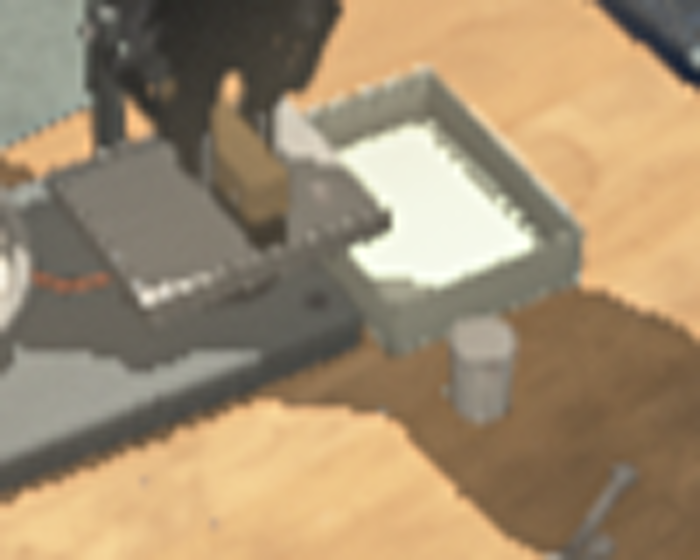

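The plate behind the blade is clear, and the shards are ahead of it at about (320,185). I'll keep sweeping at the same slow pace.

play_rows:
  targets:
    - [0, 0, -6, 0, 0, 0, 0]
    - [0, 0, -12, 0, 0, 0, 0]
    - [0, 0, -18, 0, 0, 0, 0]
    - [0, 0, -24, 0, 0, 0, 0]
    - [0, 0, -30, 0, 0, 0, 0]

```text
time_s: 8.65
position: [0.572, 0.0328, 0.0996]
tool_rot: [-3.142, 0.001, 2.974]
wrist_force: [0.6, 1.8, 0.9]
gripper_width: 0.025
gripper_force: 40.6
```

play_rows:
  targets:
    - [0, 0, -5, 0, 0, 0, 0]
    - [0, 0, -10, 0, 0, 0, 0]
    - [0, 0, -15, 0, 0, 0, 0]
    - [0, 0, -20, 0, 0, 0, 0]
    - [0, 0, -25, 0, 0, 0, 0]

```text
time_s: 9.15
position: [0.5678, 0.0082, 0.0996]
tool_rot: [-3.141, 0.001, 2.974]
wrist_force: [1.0, 1.7, 0.8]
gripper_width: 0.0254
gripper_force: 40.6
```

play_rows:
  targets:
    - [0, 0, -5, 0, 0, 0, 0]
    - [0, 0, -10, 0, 0, 0, 0]
    - [0, 0, -15, 0, 0, 0, 0]
    - [0, 0, -18, 0, 0, 0, 0]
    - [0, 0, -18, 0, 0, 0, 0]

```text
time_s: 9.65
position: [0.5648, -0.0099, 0.0995]
tool_rot: [-3.141, 0.001, 2.973]
wrist_force: [-0.3, -1.5, 2.4]
gripper_width: 0.0255
gripper_force: 40.7
```

Run:
```python
from mv import *
p,r,o=now(); print(o["time_s"],p,np.degrees(r.as_euler('xyz')),o["wrist_force"])
c=np.array([.5783,.0714]);t=np.radians(-9.6);X=np.array([np.cos(t),np.sin(t)]);Y=np.array([-X[1],X[0]])
print("tester xy",(p[:2]-c)@X,(p[:2]-c)@Y)
steps(p,r,[((p[0],p[1],.25),down(170.4)),((.45,.10,.25),down(140)),((.44,.36,.20),down(105.7)),((.45,.385,.0185),down(105.7))])
```

```text
9.65 [ 0.56479818 -0.00993749  0.09953467] [-1.79958226e+02  3.13810424e-02  1.70341983e+02] [-0.27182714 -1.48939414  2.38817269]
tester xy 0.00025180893016377333 -0.08245012862427199
[-0.1, -0.1, -150.5, -0.0007, 0.0005, -0.001] -> [ 0.565 -0.01   0.25 ]
[131.5, 89.3, 0.0, 0.0, -0.0, 0.5306] -> [0.45 0.1  0.25]
[87.4, 96.4, 25.0, 0.0, -0.0, 0.2993] [111.9, 66.3, 25.0, 0.0, -0.0, 0.2993] -> [0.44 0.36 0.2 ]
[21.4, 16.4, 181.5, 0.0, 0.0, 0.0] -> [0.45  0.385 0.018]
```

play_rows:
  targets:
    - [0, 0, 0, -30, 0, 0, 0]
    - [0, 0, 0, -75, 0, 0, 0]
    - [0, 0, 0, -120, 0, 0, 0]
    - [0, 0, 0, -150, 0, 0, 0]
    - [0, 0, 0, -150, 0, 0, 0]

```text
time_s: 10.15
position: [0.5661, -0.0087, 0.2532]
tool_rot: [3.141, 0.006, 2.974]
wrist_force: [0.2, 0.2, -2.3]
gripper_width: 0.0254
gripper_force: 40.4
```

play_rows:
  targets:
    - [0, 131, 89, 0, 0, 0, 0.531]
    - [0, 131, 89, 0, 0, 0, 0.531]
    - [0, 131, 89, 0, 0, 0, 0.531]
    - [0, 131, 89, 0, 0, 0, 0.531]
    - [0, 131, 89, 0, 0, 0, 0.531]

```text
time_s: 10.65
position: [0.4493, 0.1013, 0.2492]
tool_rot: [-3.141, 0.001, 2.444]
wrist_force: [0.6, -1.2, -0.5]
gripper_width: 0.0252
gripper_force: 40.3
```

play_rows:
  targets:
    - [0, 87, 96, 25, 0, 0, 0.299]
    - [0, 87, 96, 25, 0, 0, 0.299]
    - [0, 87, 96, 25, 0, 0, 0.299]
    - [0, 87, 96, 25, 0, 0, 0.299]

```text
time_s: 11.05
position: [0.4441, 0.2362, 0.2231]
tool_rot: [3.142, -0.003, 2.152]
wrist_force: [0.3, -0.3, -0.8]
gripper_width: 0.0259
gripper_force: 40.2
```

play_rows:
  targets:
    - [0, 112, 66, 25, 0, 0, 0.299]
    - [0, 112, 66, 25, 0, 0, 0.299]
    - [0, 112, 66, 25, 0, 0, 0.299]
    - [0, 112, 66, 25, 0, 0, 0.299]
    - [0, 112, 66, 25, 0, 0, 0.299]

```text
time_s: 11.55
position: [0.4405, 0.3598, 0.198]
tool_rot: [-3.14, 0.001, 1.848]
wrist_force: [0.6, -0.5, -1.9]
gripper_width: 0.0257
gripper_force: 40.3
```

Run:
```python
from mv import *
from h import *
from bench import optics
p,r,o=now(); print(o["time_s"],p,np.degrees(r.as_euler('xyz')),o["wrist_force"])
steps(p,r,[((.45,.385,.0185),down(105.7))])
c=optics.read_camera("scene");np.savez("scene4.npz",**c);d=optics.read_camera("top");np.savez("top4.npz",**d)
a=cv2.resize(c["image"][180:270,190:330,::-1],None,fx=5,fy=5,interpolation=cv2.INTER_CUBIC)
b=cv2.resize(d["image"][155:225,180:300,::-1],None,fx=5,fy=5,interpolation=cv2.INTER_CUBIC)[:150+0]
b=cv2.resize(d["image"][170:228,180:300,::-1],(310,150),interpolation=cv2.INTER_CUBIC)
im=np.zeros((600,700,3),np.uint8);im[:450]=a;im[450:600,:310]=b
cv2.imwrite("pics/s4.png",im)
```

```text
11.55 [0.44051811 0.35978825 0.1979734 ] [-1.79911356e+02  5.94016789e-02  1.05876641e+02] [ 0.58185076 -0.51857041 -1.94561588]
[21.8, 16.3, 179.4, -0.0015, 0.001, 0.0031] -> [0.45  0.385 0.018]
```

View pics/s4.png

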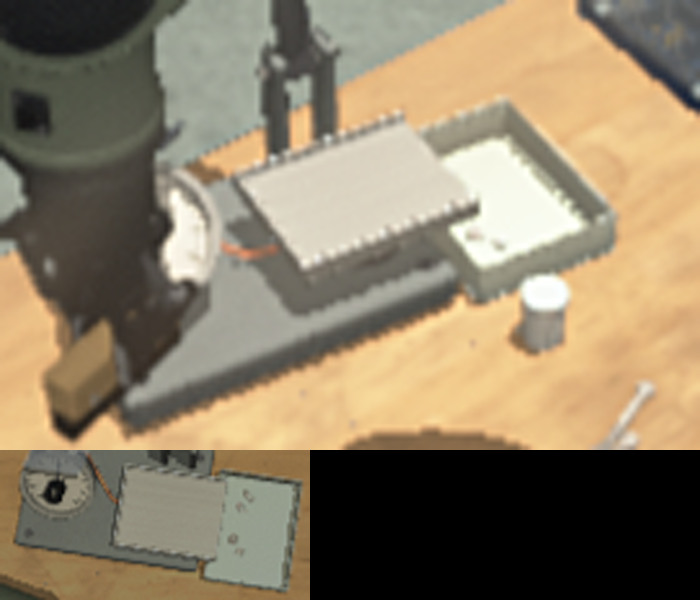

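All four shards are in the tray, at about (250,493), (240,505), (232,540) and (238,552) in the lower top view. The plate is clear, so the scraper can go down on the bench.

play_rows:
  targets:
    - [0, 22, 16, 50, -0.0015, 0.001, 0.003]
    - [0, 22, 16, 100, -0.0015, 0.001, 0.003]
    - [0, 22, 16, 140, -0.0015, 0.001, 0.003]
    - [0, 22, 16, 160, -0.0015, 0.001, 0.003]
    - [0, 22, 16, 170, -0.0015, 0.001, 0.003]

```text
time_s: 12.15
position: [0.4501, 0.3833, 0.0274]
tool_rot: [-3.141, 0.001, 1.841]
wrist_force: [0.8, -0.7, -1.0]
gripper_width: 0.0254
gripper_force: 40.2
```

play_rows:
  targets:
    - [0, 0, 0, 4, 0, 0, 0]
    - [0, 0, 0, 8, 0, 0, 0]
    - [0, 0, 0, 9.5, 0, 0, 0]
    - [0, 0, 0, 9.5, 0, 0, 0]

```text
time_s: 12.55
position: [0.4505, 0.3855, 0.0207]
tool_rot: [3.138, -0.001, 1.842]
wrist_force: [0.2, -1.1, -1.3]
gripper_width: 0.0256
gripper_force: 40.2
```

Run:
```python
from mv import *
p,r,o=now(); print(o["time_s"],p,np.degrees(r.as_euler('xyz')),o["wrist_force"])
# knob axis from gauge glass plane/knob pixels
from h import *
for n in ("top4","scene0"):
    c=np.load(n+".npz");Q=cloud(c)
    t=np.radians(-9.6);X=np.array([np.cos(t),np.sin(t),0]);Y=np.array([-X[1],X[0],0])
    D=Q-np.array([.5783,.0714,0]);tx,ty,tz=D@X,D@Y,Q[...,2]
    im=c["image"].max(-1)
    g=(c["depth"]>0)&(abs(ty-.165)<.06)&(abs(tx+.02)<.06)&(tz>.07)&(tz<.19)&(im>110)
    g=comp(g); A=np.c_[tx[g],ty[g],np.ones(g.sum())]; 
    for _ in range(5):
        s,*_r=np.linalg.lstsq(A,tz[g],rcond=None); e=tz[g]-A@s; gg=g.copy(); gg[g]=abs(e)<.006; g=gg; A=np.c_[tx[g],ty[g],np.ones(g.sum())]
    print(n,g.sum(),"slope",s,"centre",tx[g].mean(),ty[g].mean(),tz[g].mean(),"rng",tx[g].min(),tx[g].max(),ty[g].min(),ty[g].max())
    k=comp((im<70)&(abs(ty-.165)<.035)&(abs(tx+.02)<.05)&(tz>.10))
    v,u=np.where(k);print(" knob px",k.sum(),u.mean(),v.mean(),u.min(),u.max(),v.min(),v.max(),tx[k].mean(),ty[k].mean(),tz[k].mean(),np.percentile(tz[k],[10,50,90]))
```

```text
12.55 [0.45045985 0.38548914 0.02069164] [ 1.79821309e+02 -5.62309127e-02  1.05514041e+02] [ 0.18713327 -1.12329444 -1.30591582]
top4 59 slope [ 1.1301772  -0.09736001  0.10791416] centre -0.003723620249378521 0.16000115831606024 0.08812809566250744 rng -0.020686667285419125 0.03402146425805141 0.11293122578243601 0.20480712239061113
 knob px 54 200.72222222222223 185.3148148148148 197 204 181 189 -0.0013100477463186728 0.16228846194566451 0.1308874656350636 [0.12251078 0.1323515  0.13695649]
scene0 277 slope [0.63929167 0.00725599 0.09039055] centre 0.011070132374181352 0.16380334793649393 0.09865614432302584 rng -0.03292750970167807 0.0397253973762955 0.11186390850594155 0.2176047531193743
 knob px 36 219.91666666666666 225.63888888888889 217 223 222 229 -0.010762908426762002 0.16732049488531983 0.12700503593448956 [0.11771536 0.12767016 0.13340163]
```

play_rows:
  targets:
    - [0, 0, 0, 1, 0.001, 0, 0]
    - [0, 0, 0, 2, 0.003, 0, 0.003]
    - [0, 0, 0, 2.3, 0.003, 0, 0.003]
    - [0, 0, 0, 2.3, 0.003, 0, 0.003]

```text
time_s: 12.95
position: [0.4501, 0.3854, 0.0178]
tool_rot: [-3.141, -0.001, 1.839]
wrist_force: [0.7, -1.0, 1.8]
gripper_width: 0.0256
gripper_force: 40.7
```

play_rows:
  targets:
    - [1, 0, 0, 0, 0, 0, 0]
    - [1, 0, 0, 0, 0, 0, 0]
    - [1, 0, 0, 0, 0, 0, 0]
    - [1, 0, 0, 0, 0, 0, 0]
    - [1, 0, 0, 0, 0, 0, 0]

```text
time_s: 13.45
position: [0.45, 0.3854, 0.0176]
tool_rot: [-3.141, -0.001, 1.839]
wrist_force: [-0.4, -0.1, 0.5]
gripper_width: 0.0853
gripper_force: 0.0
```

play_rows:
  targets:
    - [1, 0, 0, -20, 0, 0, 0]
    - [1, 0, 0, -60, 0, 0, 0]
    - [1, 0, 0, -110, 0, 0, 0]
    - [1, 0, 0, -160, 0, 0, 0]
    - [1, 0, 0, -200, 0, 0, 0]

```text
time_s: 13.95
position: [0.4502, 0.3855, 0.2205]
tool_rot: [3.141, -0.001, 1.839]
wrist_force: [0.9, -0.6, -0.6]
gripper_width: 0.0853
gripper_force: 0.0
```

Run:
```python
from mv import *
from h import *
p,r,o=now(); print(o["time_s"],p,np.degrees(r.as_euler('xyz')),o["gripper_width"],o["joint_positions"].round(2))
t=np.radians(-9.6);X=np.array([np.cos(t),np.sin(t),0]);Y=np.array([-X[1],X[0],0])
def tri(c1,a,c2,b):
    f=lambda c,u:(c["T"][:3,3],c["T"][:3,:3]@np.array([(u[0]-c["intrinsics"][0,2])/c["intrinsics"][0,0],-(u[1]-c["intrinsics"][1,2])/c["intrinsics"][1,1],-1]))
    o1,d1=f(c1,a);o2,d2=f(c2,b);s=np.linalg.lstsq(np.c_[d1,-d2],o2-o1,rcond=None)[0]
    q1,q2=o1+s[0]*d1,o2+s[1]*d2;return (q1+q2)/2,np.linalg.norm(q1-q2)
T=np.load("top0.npz");S=np.load("scene0.npz")
for th in (50,70):
    C=[]
    for c in (T,S):
        Q=cloud(c);im=c["image"].max(-1);D=Q-np.array([.5783,.0714,0]);tx,ty=D@X,D@Y
        k=comp((im<th)&(abs(ty-.165)<.035)&(abs(tx+.02)<.06)&(Q[...,2]>.08));v,u=np.where(k);C.append((u.mean(),v.mean()));print(k.sum(),C[-1],np.ptp(u),np.ptp(v))
    q,e=tri(T,C[0],S,C[1]);print("cyl centre",q,"gap",e,"tester",(q-[.5783,.0714,0])@X,(q-[.5783,.0714,0])@Y)
# glass-plane residual with fixed 38deg slope from scene0
c=S;Q=cloud(c);D=Q-np.array([.5783,.0714,0]);tx,ty,tz=D@X,D@Y,Q[...,2];im=c["image"].max(-1)
g=comp((abs(ty-.165)<.05)&(abs(tx)<.04)&(tz>.07)&(tz<.13)&(im>130))
h=tz[g]-np.tan(np.radians(38))*tx[g];print("plane z0",np.median(h),np.percentile(h,[10,25,75,90]),g.sum())
a=cv2.resize(S["image"][205:245,200:245,::-1],None,fx=12,fy=12,interpolation=cv2.INTER_CUBIC)
b=cv2.resize(T["image"][170:205,180:220,::-1],(300,262),interpolation=cv2.INTER_CUBIC)
im=np.zeros((480,800,3),np.uint8);im[:,:540]=a[:480];im[:262,540:800]=b[:,:260];cv2.imwrite("pics/g.png",im)
```

```text
13.95 [0.4501561  0.3855398  0.22053966] [ 1.79982091e+02 -8.13910802e-02  1.05372944e+02] 0.08530312831562716 [-0.3   0.57 -0.75  1.67  0.44  1.07 -0.91]
51 (np.float64(200.7843137254902), np.float64(185.4313725490196)) 7 8
2 (np.float64(218.0), np.float64(227.5)) 0 1
cyl centre [0.60927115 0.23645238 0.10645915] gap 0.005104814839422967 tester 0.0030118552500437885 0.16790601392685098
60 (np.float64(200.81666666666666), np.float64(185.26666666666668)) 9 11
36 (np.float64(219.91666666666666), np.float64(225.63888888888889)) 6 7
cyl centre [0.60631859 0.23275256 0.11617256] gap 0.0009590675289477042 tester 0.0007176507094475947 0.16376560555102163
plane z0 0.08848210013095996 [0.08345006 0.08573716 0.09458504 0.10208476] 430
```

View pics/g.png

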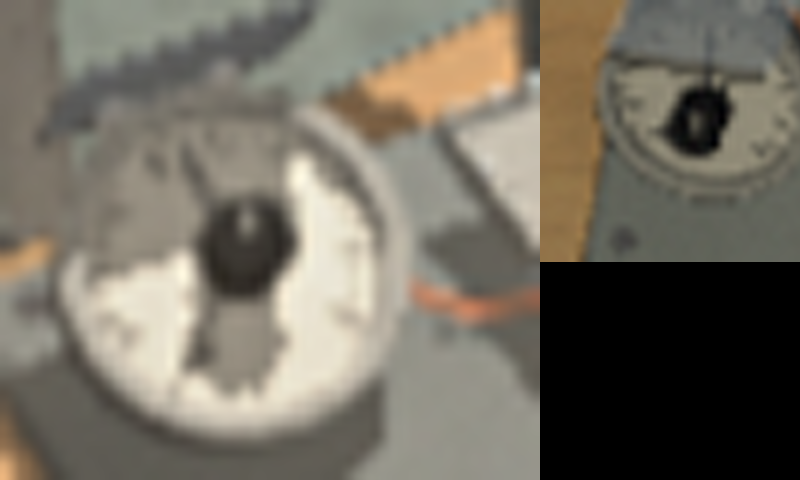

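Run:
```python
from h import *
t=np.radians(-9.6);X=np.array([np.cos(t),np.sin(t),0]);Y=np.array([-X[1],X[0],0]);Z=np.array([0,0,1.])
s,co=np.sin(np.radians(38)),np.cos(np.radians(38));n=-s*X+co*Z;U=co*X+s*Z;O=np.array([.5783,.0714,0])
for nm in ("scene0","top0","scene2"):
    c=np.load(nm+".npz");Q=cloud(c)-O;im=c["image"].max(-1);ok=c["depth"]>0
    N,A,B=Q@n,Q@U,Q@Y
    reg=ok&(abs(B-.165)<.05)&(abs(A-.07)<.05)
    k=reg&(im<70)&(N>.07); g=reg&(im>130)
    print(nm,"knob N pct",np.percentile(N[k],[10,50,75,90,97]).round(4),"A,B",A[k].mean(),B[k].mean(),k.sum()," glass N hist",np.histogram(N[g],np.arange(.05,.12,.004)))
    # rim ellipse centre / knob rays to planes, in (A,B)
    def hit(u,v,N0):
        K=c["intrinsics"];r=c["T"][:3,:3]@np.array([(u-K[0,2])/K[0,0],-(v-K[1,2])/K[1,1],-1]);o=c["T"][:3,3]-O
        p=o+r*(N0-o@n)/(r@n);return (p@U).round(4),(p@Y).round(4)
    if nm=="scene0":
        for N0 in (.068,.072,.076): print(N0,"rim",hit(219.6,227.1,N0+.002),"knob",hit(220.3,225.5,N0+.0175))
    if nm=="top0":
        for N0 in (.068,.072,.076): print(N0,"knob",hit(200.8,185.3,N0+.0175))
```

```text
scene0 knob N pct [0.0981 0.108  0.1095 0.1124 0.1152] A,B 0.06971082021684322 0.16732049488531983 36  glass N hist (array([  0,   0,   2,  54, 197, 106,  45,  47,  23,   2,   0,   0,   0,
         0,   1,   0,   0]), array([0.05 , 0.054, 0.058, 0.062, 0.066, 0.07 , 0.074, 0.078, 0.082,
       0.086, 0.09 , 0.094, 0.098, 0.102, 0.106, 0.11 , 0.114, 0.118]))
0.068 rim (np.float64(0.0701), np.float64(0.1611)) knob (np.float64(0.0726), np.float64(0.1604))
0.072 rim (np.float64(0.0696), np.float64(0.1621)) knob (np.float64(0.0721), np.float64(0.1614))
0.076 rim (np.float64(0.069), np.float64(0.1631)) knob (np.float64(0.0715), np.float64(0.1625))
top0 knob N pct [0.0841 0.105  0.1092 0.1107 0.1119] A,B 0.07846609208789411 0.16353816662789536 60  glass N hist (array([ 0,  0,  2, 18, 54, 47,  4,  0,  0,  0,  0,  0,  0,  0,  0,  0,  0]), array([0.05 , 0.054, 0.058, 0.062, 0.066, 0.07 , 0.074, 0.078, 0.082,
       0.086, 0.09 , 0.094, 0.098, 0.102, 0.106, 0.11 , 0.114, 0.118]))
0.068 knob (np.float64(0.069), np.float64(0.1652))
0.072 knob (np.float64(0.0713), np.float64(0.1645))
0.076 knob (np.float64(0.0736), np.float64(0.1638))
scene2 knob N pct [0.1038 0.1073 0.1095 0.1111 0.1122] A,B 0.07060458591669323 0.16616683068315494 38  glass N hist (array([  0,   0,   6,  72, 175, 131,  31,  62,  25,   1,   0,   0,   0,
         0,   0,   0,   0]), array([0.05 , 0.054, 0.058, 0.062, 0.066, 0.07 , 0.074, 0.078, 0.082,
       0.086, 0.09 , 0.094, 0.098, 0.102, 0.106, 0.11 , 0.114, 0.118]))
```

```bash
cat > k.py <<'E'
from mv import *
t=np.radians(-9.6);X=np.array([np.cos(t),np.sin(t),0]);Y=np.array([-X[1],X[0],0]);Z=np.array([0,0,1.])
s,co=np.sin(np.radians(38)),np.cos(np.radians(38));n=-s*X+co*Z;U=co*X+s*Z;O=np.array([.5783,.0714,0])
def pos(N,A=.071,B=.164): return O+U*A+Y*B+n*N
def rot(phi): return R.from_rotvec(n*np.radians(phi))*R.from_matrix(np.c_[U,-Y,-n])
E
python3 - <<'E'
from k import *
p,r,o=now()
steps(p,r,[(pos(.225),rot(60)),(pos(.125),rot(60)),(pos(.085),rot(60))],rowdeg=7)
E
```

```text
[-76.7, 17.3, -0.3, -0.3441, 0.0144, 0.4612] [-61.2, 48.3, 10.2, -0.3441, 0.0144, 0.4612] -> [0.524 0.247 0.221]
[-0.0, -0.0, 100.0, 0.0, 0.0, 0.0] -> [0.585 0.237 0.142]
[-0.0, -0.0, 40.0, 0.0, 0.0, 0.0] -> [0.609 0.233 0.111]
```

play_rows:
  targets:
    - [0.6, -77, 17, 0, -0.344, 0.014, 0.461]
    - [0.6, -77, 17, 0, -0.344, 0.014, 0.461]
    - [0.6, -77, 17, 0, -0.344, 0.014, 0.461]
    - [0.6, -77, 17, 0, -0.344, 0.014, 0.461]
    - [0.6, -77, 17, 0, -0.344, 0.014, 0.461]

```text
time_s: 14.45
position: [0.4856, 0.316, 0.2179]
tool_rot: [2.811, -0.092, 1.387]
wrist_force: [0.5, 0.1, 0.1]
gripper_width: 0.0512
gripper_force: 0.0
```

play_rows:
  targets:
    - [0.6, -61, 48, 10, -0.344, 0.014, 0.461]
    - [0.6, -61, 48, 10, -0.344, 0.014, 0.461]
    - [0.6, -61, 48, 10, -0.344, 0.014, 0.461]
    - [0.6, -61, 48, 10, -0.344, 0.014, 0.461]
    - [0.6, -61, 48, 10, -0.344, 0.014, 0.461]

```text
time_s: 14.95
position: [0.523, 0.2456, 0.2121]
tool_rot: [2.581, -0.26, 1.026]
wrist_force: [0.4, 0.4, -1.0]
gripper_width: 0.0511
gripper_force: 0.0
```

Run:
```python
from k import *
p,r,o=now();print(o["time_s"],p,o["joint_positions"].round(2),o["gripper_width"],o["wrist_force"])
steps(p,r,[(pos(.225),rot(60)),(pos(.125),rot(60)),(pos(.085),rot(60))],rowdeg=7)
from h import *
from bench import optics
for nm in ("scene","top"):
    c=optics.read_camera(nm);np.savez(nm+"5.npz",**c)
a=cv2.resize(np.load("scene5.npz")["image"][150:270,170:310,::-1],(500,428),interpolation=cv2.INTER_CUBIC)
b=cv2.resize(np.load("top5.npz")["image"][160:240,150:250,::-1],(300,240),interpolation=cv2.INTER_CUBIC)
im=np.zeros((428,800,3),np.uint8);im[:,:500]=a;im[:240,500:]=b;cv2.imwrite("pics/k5.png",im)
```

```text
14.95 [0.52295283 0.24557535 0.21210844] [-0.73  0.35 -0.11  2.15  1.15  0.59 -2.42] 0.05114234544294397 [ 0.44637379  0.37445955 -0.96175542]
[4.0, 4.7, -6.7, -0.0483, 0.018, 0.0691] -> [0.524 0.247 0.221]
[-0.0, -0.0, 100.0, 0.0, 0.0, 0.0] -> [0.585 0.237 0.142]
[-0.0, -0.0, 40.0, 0.0, 0.0, 0.0] -> [0.609 0.233 0.111]
```

View pics/k5.png

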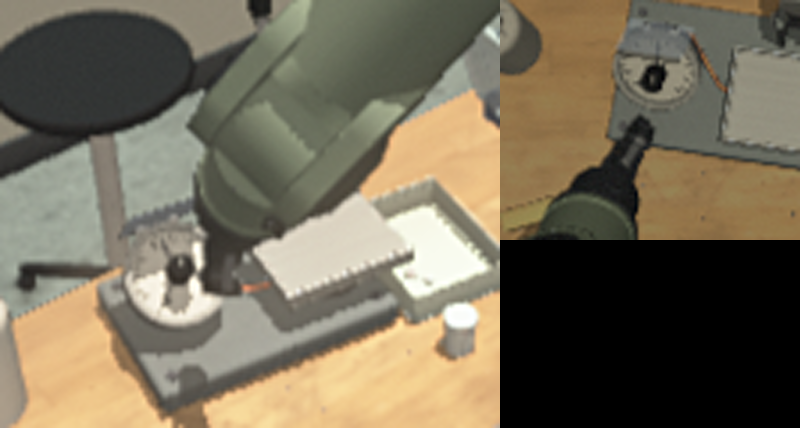

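The gripper hovers over the gauge axis: in the top view the fingers are at (640,130) and the knob at (655,78). q7 is close to its limit, so I'll start at a larger angle (85°).

Run:
```python
from k import *
p,r,o=now()
steps(p,r,[(pos(.225),rot(85)),(pos(.145),rot(85)),(pos(.085),rot(85))],rowdeg=7)
```

```text
[3.4, 5.7, -6.5, -0.0525, 0.0067, -0.3615] -> [0.524 0.247 0.221]
[-0.0, 0.0, 80.0, 0.0, 0.0, 0.0] -> [0.573 0.239 0.158]
[-0.0, -0.0, 60.0, 0.0, 0.0, 0.0] -> [0.609 0.233 0.111]
```

play_rows:
  targets:
    - [0.6, 3, 6, -6.5, -0.0525, 0.007, -0.361]
    - [0.6, 3, 6, -6.5, -0.0525, 0.007, -0.361]
    - [0.6, 3, 6, -6.5, -0.0525, 0.007, -0.361]
    - [0.6, 3, 6, -6.5, -0.0525, 0.007, -0.361]
    - [0.6, 3, 6, -6.5, -0.0525, 0.007, -0.361]

```text
time_s: 15.55
position: [0.5251, 0.2449, 0.2217]
tool_rot: [2.481, -0.059, 1.328]
wrist_force: [0.0, -0.7, 0.5]
gripper_width: 0.0516
gripper_force: 0.0
```

Run:
```python
from k import *
p,r,o=now();print(o["joint_positions"].round(2))
steps(p,r,[(pos(.145),rot(85)),(pos(.085),rot(85))],rowdeg=7)
```

```text
[-0.74  0.34 -0.13  2.17  1.23  0.64 -2.15]
[1.7, -1.5, 79.8, -0.0005, -0.0001, -0.008] -> [0.573 0.239 0.158]
[-0.0, -0.0, 60.0, 0.0, 0.0, 0.0] -> [0.609 0.233 0.111]
```

play_rows:
  targets:
    - [0.6, 2, -1.5, 30, 0, 0, -0.008]
    - [0.6, 2, -1.5, 55, 0, 0, -0.008]
    - [0.6, 2, -1.5, 70, 0, 0, -0.008]
    - [0.6, 2, -1.5, 80, 0, 0, -0.008]
    - [0.6, 2, -1.5, 80, 0, 0, -0.008]

```text
time_s: 16.05
position: [0.5731, 0.2385, 0.1567]
tool_rot: [2.481, -0.053, 1.334]
wrist_force: [-0.7, 0.3, 0.2]
gripper_width: 0.051
gripper_force: 0.0
```

Run:
```python
from k import *
p,r,o=now();print(o["joint_positions"].round(2),o["wrist_force"])
steps(p,r,[(pos(.085),rot(85))],rowdeg=7)
from h import *
from bench import optics
for nm in ("scene","top"):
    c=optics.read_camera(nm);np.savez(nm+"6.npz",**c)
a=cv2.resize(np.load("scene6.npz")["image"][190:260,190:270,::-1],(480,420),interpolation=cv2.INTER_CUBIC)
b=cv2.resize(np.load("top6.npz")["image"][165:215,170:223,::-1],(318,300),interpolation=cv2.INTER_CUBIC)
im=np.zeros((420,800,3),np.uint8);im[:,:480]=a;im[:300,480:798]=b;cv2.imwrite("pics/k6.png",im)
```

```text
[-0.7   0.5  -0.07  2.13  1.47  0.55 -2.33] [-0.67644229  0.28385306  0.24845031]
[0.2, 0.6, 58.8, -0.0008, 0.0011, 0.0001] -> [0.609 0.233 0.111]
```

View pics/k6.png

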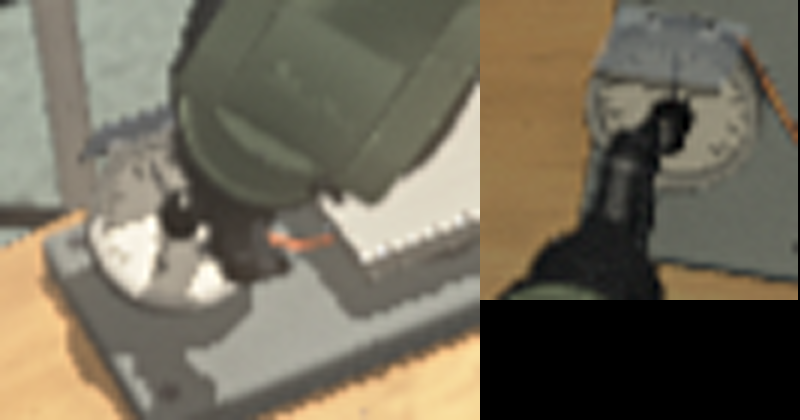

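The fingers are just short of the knob; in the top view the knob is at (672,115). I'll check their alignment numerically in the tool frame.

Run:
```python
from k import *
from h import *
p,r,o=now()
for nm in ("top6","scene6"):
    c=np.load(nm+".npz");Q=r.inv().apply((cloud(c)-p).reshape(-1,3))*1000;im=c["image"].max(-1).ravel();ok=c["depth"].ravel()>0
    m=ok&(abs(Q[:,0])<45)&(abs(Q[:,1])<60)
    f=m&(Q[:,2]>-40)&(Q[:,2]<12); k=m&(Q[:,2]>22)&(Q[:,2]<60)&(im<70)&(abs(Q[:,0])<25)&(abs(Q[:,1])<25)
    print(nm,"fingers",f.sum());print(np.c_[Q[f],im[f]].round()[np.argsort(Q[f][:,1])][::2].astype(int).tolist())
    print("knob",k.sum(),Q[k].mean(0).round(1),np.percentile(Q[k],[5,95],axis=0).round(1).tolist())
```

```text
top6 fingers 21
[[-8, -28, -15, 28], [-8, 30, -19, 45], [-5, 32, -3, 63], [-6, 33, -13, 68], [2, 38, -10, 21], [-3, 40, -19, 19], [3, 41, -24, 23], [34, 56, 8, 98], [44, 59, 6, 146], [41, 59, 8, 130], [5, 59, 9, 114]]
knob 37 [-3.8 11.7 43. ] [[-11.6, 0.5, 33.6], [6.7, 17.2, 57.8]]
scene6 fingers 24
[[7, -39, -34, 61], [8, -37, -27, 87], [9, -32, -19, 80], [11, -28, -21, 143], [11, -25, -25, 220], [12, 27, -17, 105], [11, 33, -24, 106], [44, 55, 2, 142], [27, 57, 12, 110], [24, 58, 3, 146], [8, 59, 10, 141], [37, 60, 11, 141]]
knob 32 [ 2.1 -1.1 38.7] [[-9.1, -8.5, 33.8], [12.1, 7.3, 47.0]]
```

play_rows:
  targets:
    - [0.6, 0.5, 0.5, 0, 0, 0, -0.14]
    - [0.6, 0.5, 0.5, 0, 0, 0, -0.28]
    - [0.6, 0.5, 0.5, 0, 0, 0, -0.4]
    - [0.6, 0.5, 0.5, 0, 0, 0, -0.4]
    - [0.6, 0.5, 0.5, 0, 0, 0, -0.4]

```text
time_s: 16.65
position: [0.573, 0.2399, 0.1587]
tool_rot: [2.501, 0.188, 1.651]
wrist_force: [-0.4, -0.8, 0.5]
gripper_width: 0.0512
gripper_force: 0.0
```

play_rows:
  targets:
    - [0.6, 0, 0, 15, 0, 0, 0]
    - [0.6, 0, 0, 30, 0, 0, 0]
    - [0.6, 0, 0, 42, 0, 0, 0]
    - [0.6, 0, 0, 50, 0, 0, 0]
    - [0.6, 0, 0, 50, 0, 0, 0]

```text
time_s: 17.15
position: [0.6035, 0.2342, 0.1181]
tool_rot: [2.502, 0.19, 1.652]
wrist_force: [-0.4, 0.0, 0.4]
gripper_width: 0.0508
gripper_force: 0.0
```

Run:
```python
from k import *
p,r,o=now();print(o["joint_positions"].round(2),o["wrist_force"])
steps(p,r,[(pos(.085),rot(108))],rowdeg=7)
```

```text
[-0.67  0.6  -0.04  2.09  1.61  0.52 -2.05] [-0.42437033  0.01693012  0.36694493]
[-0.7, -0.2, 9.5, -0.0001, -0.0, -0.0021] -> [0.609 0.233 0.111]
```

play_rows:
  targets:
    - [0.6, -0.5, 0, 4, 0, 0, 0]
    - [0.6, -0.5, 0, 8.5, 0, 0, 0]
    - [0.6, -0.5, 0, 8.5, 0, 0, 0]
  newtons: 20

```text
time_s: 17.45
position: [0.6088, 0.2332, 0.112]
tool_rot: [2.502, 0.191, 1.654]
wrist_force: [1.0, -0.6, 0.5]
gripper_width: 0.0511
gripper_force: 0.0
```

play_rows:
  targets:
    - [0.2, 0, 0, 0, 0, 0, 0]
    - [0.2, 0, 0, 0, 0, 0, 0]
    - [0.2, 0, 0, 0, 0, 0, 0]
    - [0.2, 0, 0, 0, 0, 0, 0]
  newtons: 20

```text
time_s: 17.85
position: [0.6095, 0.2336, 0.1132]
tool_rot: [2.5, 0.19, 1.654]
wrist_force: [3.3, 1.1, 5.3]
gripper_width: 0.0272
gripper_force: 21.8
```

play_rows:
  targets:
    - [0.2, 0, 1, 0, 0, 0, 0]
    - [0.2, 0, 1, 0, 0, 0, -0.12]
    - [0.2, 0, 1, 0, 0, 0, -0.26]
    - [0.2, 0, 1, 0, 0, 0, -0.4]
    - [0.2, 0, 1, 0, 0, 0, -0.54]

```text
time_s: 18.35
position: [0.6084, 0.2329, 0.1124]
tool_rot: [2.671, 0.485, 2.145]
wrist_force: [-13.1, -3.8, 6.7]
gripper_width: 0.027
gripper_force: 22.8
```

```bash
cat > st.py <<'E'
from k import *
p,r,o=now();x=r.as_matrix()[:,0];print(o["time_s"],o["joint_positions"].round(2),"F tool",r.inv().apply(o["wrist_force"]).round(1),"M.n",(o["ft_torque"]@n).round(3),"phi",np.degrees(np.arctan2(x@Y,x@U)).round(1),"pos err UYN",[(1000*(p-pos(.0865))@a).round(1) for a in (U,Y,n)],"axis",np.degrees(np.arccos(-r.as_matrix()[:,2]@n)).round(2),o["gripper_width"])
E
python3 st.py
```

```text
18.35 [-0.71  0.62  0.02  2.09  1.63  0.48 -1.53] F tool [  0.4  -8.1 -12.9] M.n -0.073 phi 139.3 pos err UYN [np.float64(0.3), np.float64(0.3), np.float64(0.3)] axis 0.06 0.026986225787326793
```

play_rows:
  targets:
    - [0.2, 0, -0.6, -1, 0, 0, -0.1]
    - [0.2, 0, -0.6, -1, 0, 0, -0.24]
    - [0.2, 0, -0.6, -1, 0, 0, -0.38]
    - [0.2, 0, -0.6, -1, 0, 0, -0.52]
    - [0.2, 0, -0.6, -1, 0, 0, -0.66]

```text
time_s: 18.85
position: [0.6072, 0.2312, 0.1123]
tool_rot: [3.104, 0.661, 2.909]
wrist_force: [-9.4, -9.2, -1.4]
gripper_width: 0.027
gripper_force: 23.7
```

```bash
python3 st.py
```

```text
18.85 [-0.77  0.62  0.1   2.09  1.63  0.43 -0.89] F tool [  6.4 -11.   -3.6] M.n -0.01 phi 177.1 pos err UYN [np.float64(-0.4), np.float64(-1.6), np.float64(0.8)] axis 0.16 0.026994678279591372
```

play_rows:
  targets:
    - [0.2, 0.5, -1.2, 0, 0, 0, -0.1]
    - [0.2, 0.5, -1.2, 0, 0, 0, -0.24]
    - [0.2, 0.5, -1.2, 0, 0, 0, -0.38]
    - [0.2, 0.5, -1.2, 0, 0, 0, -0.52]
    - [0.2, 0.5, -1.2, 0, 0, 0, -0.66]

```text
time_s: 19.35
position: [0.6073, 0.2292, 0.1126]
tool_rot: [-2.719, 0.528, -2.587]
wrist_force: [-6.8, -13.2, 3.8]
gripper_width: 0.0269
gripper_force: 23.8
```

```bash
python3 st.py
```

```text
19.35 [-0.84  0.63  0.2   2.1   1.65  0.38 -0.26] F tool [  9.1 -10.9  -5.7] M.n -0.102 phi -145.2 pos err UYN [np.float64(0.1), np.float64(-3.6), np.float64(0.8)] axis 0.21 0.026875318418252723
```

play_rows:
  targets:
    - [0.2, 0.5, -1, 0, 0, 0, 0]
    - [0.2, 0.5, -1, 0, 0, 0, 0]
    - [0.2, 0.5, -1, 0, 0, 0, 0]

```text
time_s: 19.65
position: [0.6072, 0.2292, 0.1126]
tool_rot: [-2.723, 0.531, -2.592]
wrist_force: [-3.4, -7.1, 0.4]
gripper_width: 0.027
gripper_force: 23.3
```

```bash
python3 st.py
```

```text
19.65 [-0.84  0.63  0.19  2.1   1.65  0.38 -0.27] F tool [ 5.5 -5.4 -1.7] M.n 0.023 phi -145.5 pos err UYN [np.float64(0.1), np.float64(-3.6), np.float64(0.9)] axis 0.11 0.027019377040435583
```

play_rows:
  targets:
    - [0.2, 0.7, -0.7, 0, 0, 0, 0]
    - [0.2, 0.7, -0.7, 0, 0, 0, -0.09]
    - [0.2, 0.7, -0.7, 0, 0, 0, -0.18]
    - [0.2, 0.7, -0.7, 0, 0, 0, -0.27]
    - [0.2, 0.7, -0.7, 0, 0, 0, -0.27]

```text
time_s: 20.15
position: [0.6076, 0.2284, 0.113]
tool_rot: [-2.599, 0.405, -2.32]
wrist_force: [1.1, -8.2, -0.3]
gripper_width: 0.0272
gripper_force: 23.1
```

```bash
python3 st.py
```

```text
20.15 [-0.87  0.64  0.24  2.1   1.66  0.36 -0.02] F tool [ 4.9 -6.4  1.7] M.n -0.034 phi -129.8 pos err UYN [np.float64(0.6), np.float64(-4.3), np.float64(0.9)] axis 0.11 0.02716372785933983
```

play_rows:
  targets:
    - [0.2, 0.6, -0.7, 0, 0, 0, -0.07]
    - [0.2, 0.6, -0.7, 0, 0, 0, -0.14]
    - [0.2, 0.6, -0.7, 0, 0, 0, -0.21]
    - [0.2, 0.6, -0.7, 0, 0, 0, -0.21]

```text
time_s: 20.55
position: [0.6079, 0.228, 0.1133]
tool_rot: [-2.535, 0.292, -2.133]
wrist_force: [5.3, -5.7, -1.2]
gripper_width: 0.0271
gripper_force: 22.8
```

```bash
python3 st.py
```

```text
20.55 [-0.9   0.64  0.28  2.11  1.67  0.33  0.17] F tool [ 2.3 -5.9  4.7] M.n -0.126 phi -117.8 pos err UYN [np.float64(1.2), np.float64(-4.7), np.float64(0.9)] axis 0.1 0.027108477741109863
```

play_rows:
  targets:
    - [0.2, 0, 0, 0, 0, 0, -0.06]
    - [0.2, 0, 0, 0, 0, 0, -0.12]
    - [0.2, 0, 0, 0, 0, 0, -0.18]
    - [0.2, 0, 0, 0, 0, 0, -0.18]

```text
time_s: 20.95
position: [0.6082, 0.2277, 0.1136]
tool_rot: [-2.499, 0.187, -1.983]
wrist_force: [5.7, -7.2, 1.1]
gripper_width: 0.0267
gripper_force: 22.9
```

```bash
python3 st.py
```

```text
20.95 [-0.92  0.65  0.31  2.11  1.68  0.31  0.34] F tool [ 4.  -7.7  3.3] M.n -0.18 phi -107.6 pos err UYN [np.float64(1.7), np.float64(-4.9), np.float64(0.9)] axis 0.16 0.026698095887211018
```

play_rows:
  targets:
    - [0.2, 0.3, -0.7, 0, 0, 0, -0.06]
    - [0.2, 0.3, -0.7, 0, 0, 0, -0.12]
    - [0.2, 0.3, -0.7, 0, 0, 0, -0.18]
    - [0.2, 0.3, -0.7, 0, 0, 0, -0.24]
    - [0.2, 0.3, -0.7, 0, 0, 0, -0.24]

```text
time_s: 21.45
position: [0.6086, 0.227, 0.1141]
tool_rot: [-2.477, 0.04, -1.792]
wrist_force: [4.5, -7.8, 3.1]
gripper_width: 0.0272
gripper_force: 23.1
```

```bash
python3 st.py
```

```text
21.45 [-0.96  0.66  0.36  2.11  1.7   0.28  0.55] F tool [ 6.5 -6.9  1.2] M.n -0.045 phi -93.8 pos err UYN [np.float64(2.4), np.float64(-5.5), np.float64(1.0)] axis 0.17 0.027195536523241855
```

play_rows:
  targets:
    - [0.6, 0, 0, 0, 0, 0, 0]
    - [0.6, 0, 0, 0, 0, 0, 0]
    - [0.6, 0, 0, 0, 0, 0, 0]

```text
time_s: 21.75
position: [0.6076, 0.2289, 0.1132]
tool_rot: [-2.48, 0.043, -1.791]
wrist_force: [-0.3, 0.5, 0.0]
gripper_width: 0.0514
gripper_force: 0.0
```

play_rows:
  targets:
    - [0.6, 0, 0, -20, 0, 0, 0]
    - [0.6, 0, 0, -60, 0, 0, 0]
    - [0.6, 0, 0, -100, 0, 0, 0]
    - [0.6, 0, 0, -140, 0, 0, 0]
    - [0.6, 0, 0, -140, 0, 0, 0]

```text
time_s: 22.25
position: [0.5212, 0.2448, 0.2268]
tool_rot: [-2.479, 0.048, -1.789]
wrist_force: [0.7, -0.8, -0.7]
gripper_width: 0.051
gripper_force: 0.0
```

```bash
python3 st.py
python3 - <<'E'
from k import *
from h import *
from bench import optics
def prof(c,N0=.0705):
    g=cv2.cvtColor(c["image"],cv2.COLOR_RGB2GRAY).astype(np.float32)
    K=c["intrinsics"];Ti=np.linalg.inv(c["T"]);out=[]
    for th in range(0,360,15):   # clockwise from 12 as seen from front
        row=[]
        for rr in (.024,.028,.032,.036):
            P=O+U*(.0705+rr*np.cos(np.radians(th)))+Y*(.163-rr*np.sin(np.radians(th)) if False else .163)+n*N0
            # right as seen from front = -Y
            P=P-Y*rr*np.sin(np.radians(th)); q=Ti[:3,:3]@P+Ti[:3,3]
            u,v=K[0,0]*q[0]/-q[2]+K[0,2],-K[1,1]*q[1]/-q[2]+K[1,2]
            row.append(cv2.getRectSubPix(g,(1,1),(float(u),float(v)))[0,0])
        out.append(int(np.mean(row)))
    return out
print("th",list(range(0,360,15)))
for nm in ("scene","top"):
    b=optics.read_camera(nm);np.savez(nm+"7.npz",**b)
    print(nm,"before",prof(np.load(nm+"0.npz")));print(nm,"after ",prof(b))
E
```

```text
22.25 [-1.16  0.35  0.39  2.19  1.09  0.46  1.12] F tool [ 0.6 -0.2  1.1] M.n -0.033 phi -93.9 pos err UYN [np.float64(1.5), np.float64(-2.6), np.float64(144.7)] axis 0.38 0.05096604517401071
th [0, 15, 30, 45, 60, 75, 90, 105, 120, 135, 150, 165, 180, 195, 210, 225, 240, 255, 270, 285, 300, 315, 330, 345]
scene before [105, 136, 137, 126, 174, 210, 226, 223, 225, 214, 226, 203, 169, 149, 145, 129, 214, 219, 223, 214, 142, 140, 143, 140]
scene after  [166, 157, 151, 146, 203, 235, 232, 239, 244, 235, 243, 225, 185, 172, 167, 140, 236, 239, 242, 236, 164, 161, 165, 159]
top before [101, 112, 110, 100, 127, 136, 137, 134, 133, 125, 137, 114, 68, 48, 50, 63, 122, 129, 135, 135, 101, 98, 110, 110]
top after  [115, 114, 113, 102, 129, 138, 140, 137, 135, 127, 139, 116, 65, 56, 74, 54, 120, 131, 138, 138, 103, 100, 111, 113]
```

Run:
```python
from k import *
from h import *
def prof(c,ths,rs,N0=.0705):
    g=cv2.cvtColor(c["image"],cv2.COLOR_RGB2GRAY).astype(np.float32);K=c["intrinsics"];Ti=np.linalg.inv(c["T"])
    th=np.radians(ths)[:,None];rr=np.array(rs)[None]
    P=O+n*N0+(.0705+rr*np.cos(th))[...,None]*U+(.163-rr*np.sin(th))[...,None]*Y
    q=P@Ti[:3,:3].T+Ti[:3,3];u=K[0,0]*q[...,0]/-q[...,2]+K[0,2];v=-K[1,1]*q[...,1]/-q[...,2]+K[1,2]
    return cv2.remap(g,u.astype(np.float32),v.astype(np.float32),cv2.INTER_CUBIC)
ths=np.arange(180,262,6)
for nm in ("scene","top"):
    for k in "07":
        c=np.load(nm+k+".npz")
        for rs in ((.022,.025,.028),(.031,.034,.037)):
            print(nm,k,rs[0],dict(zip(ths.tolist(),prof(c,ths,rs).mean(1).astype(int).tolist())))
c=np.load("scene0.npz");print({int(a):int(b) for a,b in zip(range(-24,25,4),prof(c,np.arange(-24,25,4),(.024,.028,.032)).mean(1))})
```

```text
scene 0 0.022 {180: 137, 186: 139, 192: 140, 198: 143, 204: 143, 210: 139, 216: 119, 222: 100, 228: 102, 234: 147, 240: 200, 246: 229, 252: 231, 258: 226}
scene 0 0.031 {180: 198, 186: 172, 192: 146, 198: 159, 204: 142, 210: 154, 216: 173, 222: 169, 228: 153, 234: 210, 240: 229, 246: 225, 252: 220, 258: 203}
scene 7 0.022 {180: 159, 186: 161, 192: 162, 198: 165, 204: 164, 210: 160, 216: 135, 222: 112, 228: 120, 234: 172, 240: 226, 246: 249, 252: 248, 258: 244}
scene 7 0.031 {180: 208, 186: 171, 192: 170, 198: 183, 204: 163, 210: 177, 216: 196, 222: 182, 228: 158, 234: 229, 240: 248, 246: 244, 252: 240, 258: 227}
top 0 0.022 {180: 19, 186: 19, 192: 20, 198: 23, 204: 22, 210: 16, 216: 16, 222: 19, 228: 34, 234: 70, 240: 104, 246: 125, 252: 135, 258: 137}
top 0 0.031 {180: 110, 186: 93, 192: 81, 198: 71, 204: 72, 210: 81, 216: 92, 222: 93, 228: 92, 234: 112, 240: 139, 246: 134, 252: 126, 258: 115}
top 7 0.022 {180: 16, 186: 13, 192: 23, 198: 43, 204: 62, 210: 56, 216: 26, 222: 17, 228: 33, 234: 66, 240: 104, 246: 130, 252: 137, 258: 139}
top 7 0.031 {180: 108, 186: 96, 192: 81, 198: 74, 204: 82, 210: 94, 216: 93, 222: 81, 228: 74, 234: 108, 240: 136, 246: 137, 252: 129, 258: 117}
{-24: 144, -20: 146, -16: 147, -12: 143, -8: 131, -4: 111, 0: 100, 4: 110, 8: 128, 12: 138, 16: 141, 20: 141, 24: 140}
```

Run:
```python
from h import *
from bench import optics
S=np.load("scene7.npz");P=cloud(S);x,y,z=np.moveaxis(P,-1,0);ok=S["depth"]>0
m=comp(ok&(abs(x-.45)<.07)&(abs(y-.385)<.08)&(z>.042)&(z<.056));print("scraper top",rect(P,m),z[m].mean())
for k in "07":
    c=np.load(f"top{k}.npz");Q=cloud(c);a,b,h=np.moveaxis(Q,-1,0);hs=cv2.cvtColor(c["image"],cv2.COLOR_RGB2HSV)
    m=comp((c["depth"]>0)&(a>.4)&(a<.8)&(b>-.2)&(b<.08)&(h>-.01)&(h<.03)&(hs[...,1]<70));v,u=np.where(m)
    q=np.array([ray(c,i,j,.002)[:2]*1000 for i,j in zip(u,v)],np.float32);print("tray",[np.round(t,1) for t in cv2.minAreaRect(q)])
    d=Q-np.array([.5783,.0714,0]);print("plate above 88mm:",((abs(d[...,0]@np.eye(1) if 0 else d[...,0]*.986-d[...,1]*.167)<.05)&(abs(d[...,0]*.167+d[...,1]*.986)<.065)&(h>.088)&(h<.1)).sum())
```

```text
scraper top (((448.8984069824219, 386.4730529785156), (26.937271118164062, 97.6015625), 16.171627044677734), 211) 0.04785274695573636
tray [array([559.3, -47.6]), array([140.3, 169.3]), np.float64(80.3)]
plate above 88mm: 86
tray [array([559.1, -47.7]), array([140.4, 169.1]), np.float64(80.2)]
plate above 88mm: 47
```

```bash
python3 -c "
from bench import env
print(env.job_done())"
```

```text
the job is handed in; nothing more can be done
None
```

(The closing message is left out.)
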